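Put the slicer's cleaned parts away in the service trays

TASK

The parts taken off the slicer for cleaning lie mixed on the counter. Sort them into the red service trays: both gear wheels into the round dish, side by side and flat on its floor with their hubs up; the two black clamp knobs into the tray with the partition, one in each bay, standing upright on their feet; and the brass guide bar into the long tray without a partition, lying flat on its floor. Leave the oil bottle and the cup alone.

Things in the scene. Friction and masses are not known exactly. Their poses are not given: they have to be found in the camera images.
- gear_large_mid (a point): The larger steel gear wheel, lying flat with its hub up: toothed disc 64 mm across and 10 mm thick, on it a plain round hub 26 mm across, rising to 44 mm in all. Take it by the hub. This point is on its axis, 22 mm above its underside; z points up along the hub. About 160 g.
- gear_small_mid (a point): The smaller steel gear wheel, lying flat with its hub up: toothed disc 48 mm across and 10 mm thick, hub 22 mm across, rising to 44 mm in all. Take it by the hub. This point is on its axis, 22 mm above its underside; z up along the hub. About 100 g.
- knob_tall_mid (a point): The taller clamp knob, standing on its round steel foot (34 mm across, 10 mm high): an 18 mm neck and a black round head 38 mm across, whose straight side runs from 31 to 46 mm above the underside; 54 mm tall in all. This point is on its axis, 27 mm above the underside; z up. About 80 g.
- knob_low_mid (a point): The lower clamp knob, standing on its round steel foot (34 mm across, 10 mm high): an 18 mm neck and a black round head 38 mm across, whose straight side runs from 23 to 34 mm above the underside; 42 mm tall in all. This point is on its axis, 21 mm above the underside; z up. About 70 g.
- bar_mid (a point): The brass guide bar, a plain rectangular bar 90 mm long (its x axis), 18 mm wide (y), 22 mm high (z up), with two dark screw holes in its top, lying on the counter. This point is its centre, 11 mm above its underside. About 250 g.
- dish: The round red dish for the gear wheels, fixed: 168 mm across outside, 160 mm inside, rim 20 mm above the counter, floor 4 mm thick. Origin: the centre of its underside, on the counter; z up.
- bay_tray: The red tray for the knobs, fixed: 105 mm along its x axis, 170 mm along its y axis, walls 4 mm thick and 20 mm high, floor 4 mm thick. A 4 mm partition as high as the walls, along x through the middle, makes two bays, each 97 mm (x) by 79 mm (y), centred 41.5 mm to either side of the middle along y. Origin: the centre of its underside, on the counter; z up.
- long_tray: The long red tray for the bar, fixed, without a partition: 80 mm along its x axis, 190 mm along its y axis, walls 4 mm thick and 20 mm high, floor 4 mm thick (inside 72 by 182 mm). Origin: the centre of its underside, on the counter; z up.
- oil_bottle: A closed bottle of machine oil, 52 mm across and 130 mm tall, standing on the counter to the left of the parts: a bystander, to be left alone. Origin: the centre of its underside.
- cup: A white cup, 72 mm across and 85 mm tall, standing on the counter to the right of the parts: a bystander, to be left alone. Origin: the centre of its underside.
Things that resemble listed ones, but are neither listed nor needed, are in the scene too. What is shaped like the part that bears knob_low_mid but green or purple is not meant.

How it is judged:
By the outcome, as a careful person would: the job done as asked, in the order asked, and still so for the second after the job is handed in, with the robot touching nothing.
It also fails if it takes over 120 s, if anything falls off the work surface, if the arm or the gripper's body presses on something with over 40 N, if the wrist force passes 120 N, or if a joint passes its speed limit or range.

ROBOT

A 6-joint arm with a two-finger parallel gripper is mounted at the origin on the work surface. World frame = base frame: x ahead of the robot, y to its left, z up, the work surface at z = 0. Lengths are in m, angles in rad, forces in N, time in s.
With the tool pointing down it reaches from about 0.375 to 0.975 m from the base axis. Payload 3.8 kg.
Tool frame: the origin (TCP) lies between the finger pads; the fingertips stand 22 mm ahead of it and the grasp point (between the pads) lies 3 mm ahead of it; z points along the fingers, y is the direction in which the jaws open and shut (so a half turn about z gives the same grasp; the last joint's range is limited). The gripper opens to 88 mm and grips with 3 to 60 N. Pads are 18 mm wide; open, the fingers measure 123 mm over their backs; the gripper's body (75 mm by 187 mm) begins 45 mm behind the grasp point.
Start: joints at [-1.362, 0.264, 1.604, -0, 1.274, -0.037], TCP at [0.164, -0.655, 0.261] pointing down, gripper open.
Joint ranges: [-2.63, 2.63], [-0.94, 2.18], [0.31, 2.57], [-1.31, 4.45], [0, 2.66], [-2.55, 2.55]. Speed limits (rad/s): [2.57, 2.57, 3.14, 3.14, 3.14, 3.14].

INTERFACE

Orientations are given as a unit quaternion [w, x, y, z].
In Python, from cell import bot gives the robot as it stands. The module is installed in compiled form; this text tells all that it offers.
- The arm moves only by the tool arm_command, never from a script. Its argument "commands" is a list of rows, each a list of 3 entries, a list of its own where there are three numbers: the shift along the tool's x, y, z in m, then the turn about the tool's z in rad, then the finger opening in m, from 0 to 0.0881. In form: [[[dx, dy, dz], roll, hand], ...]. A call has 1 to 8 rows; each row shifts and turns the commanded pose from where the row before left it, along the tool's axes as they then stand; what a row does not reach is not made up. A row lasts 1/8 s, in which the tool goes at most 62.5 mm and 10.7 degrees, less where a joint would pass 70% of its speed; a pose out of reach is approached as far as the arm can. A call is refused whole if a number of a shift passes 0.0625 or a number of a turn 0.188, either way. A call with a gripper value outside its range is refused whole. The fingers move at their own pace and stop on an object; "newtons" is the grip in N (left out, the last holds). Time passes only in rows, so rows that do not move let the fingers close. It gives the time, the measured TCP pose, the force and the opening at its end, in the units of the state.
- bot.get_obs(): the state, without advancing time (a new reading comes with each control period).
- bot.snapshot(name): name is "scene" or "side" or "wrist"; returns the picture (480x640x3 uint8, blue, green, red); there is no depth.
- bot.get_calibration(name): a dict with "K" (3x3 intrinsics, pixels), "R" (3x3) and "t" (3): a world point X has camera coordinates R X + t. Camera axes: x right, y down, z forward; pixel columns grow to the right and rows downward; lengths in m; the calibration is good to about 2 mm. A picture is of the moment at which its call begins: read the wrist's pose just before it. get_calibration takes no time and is no camera call; for the wrist camera it gives the pose at the moment of the call.
- bot.sign_off(): hands the job in, once; it reports no verdict.
The state is a dict: "clock": time; "q": joint angles; "qvel": joint speeds; "joint_efforts": joint torques, N m; "eef_pos": TCP position; "tool_rot": TCP orientation; "ft_force": force on the tool from outside, world axes, zero at the start; "ft_torque": the same for the moment, N m; "gripper_width": finger opening in m.
Only numpy, scipy, OpenCV 4.12 (cv2) and the standard library are available. Lean on these libraries where they do the work, as an engineer would, in place of code of your own. Each camera call takes 0.05 s, during which the arm holds its last target.

## Working session

There is one attempt and no reset: what is moved stays moved. The work goes in short steps, Python scripts to look and compute and a tool call to move; the robot and the scene stay as the last step left them, time stands still between calls to the robot, and variables do not carry over. Pictures are saved under pics/ and viewed, and the job is handed in when it is done.

Besides the shell and the picture viewer there is one more tool, called as a command line: name --argument value ..., lists and objects as JSON in quotes. arm_command: Moves the arm, as the interface text tells. Its arguments: {"type":"object","properties":{"commands":{"type":"array","items":{"type":"array"}},"newtons":{"type":"number"}},"required":["commands"]}

```bash
mkdir -p pics
python3 - <<'E'
from cell import bot
import cv2
o=bot.get_obs(); print(o)
for n in ["scene","side"]:
    im=bot.snapshot(n); cv2.imwrite(f"pics/{n}0.png",im)
    c=bot.get_calibration(n); print(n,c)
print(bot.get_calibration("wrist"))
E
```

```text
{'clock': 0.0, 'q': array([-1.36188004e+00,  2.64781594e-01,  1.60536074e+00, -1.61514176e-06,
        1.27371343e+00, -3.68672589e-02]), 'qvel': array([ 1.11075054e-03,  8.85838364e-05,  2.56818555e-04,  5.77166930e-04,
       -5.33992660e-04, -3.08841661e-04]), 'joint_efforts': array([ 2.64597219e-05, -5.02116573e+01, -3.56874347e+01,  7.27712573e-02,
        2.92835495e-02, -1.75770815e-04]), 'eef_pos': array([ 0.16412017, -0.65406054,  0.25937596]), 'tool_rot': array([-1.12730600e-03,  9.92457641e-01,  1.22582835e-01, -9.79906649e-05]), 'ft_force': array([-0.23043841,  0.49878404, -0.45735939]), 'ft_torque': array([-0.01453705, -0.02503329,  0.01605819]), 'gripper_width': 0.08810281488704275}
scene {'K': array([[595.40835657,   0.        , 321.09404437],
       [  0.        , 595.40835657, 248.07406137],
       [  0.        ,   0.        ,   1.        ]]), 'R': array([[-0.58916708,  0.80796383,  0.00875201],
       [ 0.47261713,  0.35337731, -0.80731501],
       [-0.65537409, -0.47150708, -0.59005583]]), 't': array([ 0.27525443, -0.18996595,  2.11812218])}
side {'K': array([[518.25037427,   0.        , 323.50139143],
       [  0.        , 518.25037427, 235.50045921],
       [  0.        ,   0.        ,   1.        ]]), 'R': array([[ 0.67616365, -0.73663475,  0.01311306],
       [-0.52065981, -0.49035965, -0.69889969],
       [ 0.52126392,  0.46574312, -0.71509948]]), 't': array([-0.33581648,  0.26825115,  1.02532587])}
{'K': array([[373.41413163,   0.        , 319.61118876],
       [  0.        , 373.41413163, 239.58364145],
       [  0.        ,   0.        ,   1.        ]]), 'R': array([[ 0.24380808, -0.96982208, -0.00165742],
       [-0.91862324, -0.23148423,  0.32022865],
       [-0.31094849, -0.07655179, -0.94733883]]), 't': array([-0.67458105, -0.04468518,  0.39028895])}
```

View pics/scene0.png

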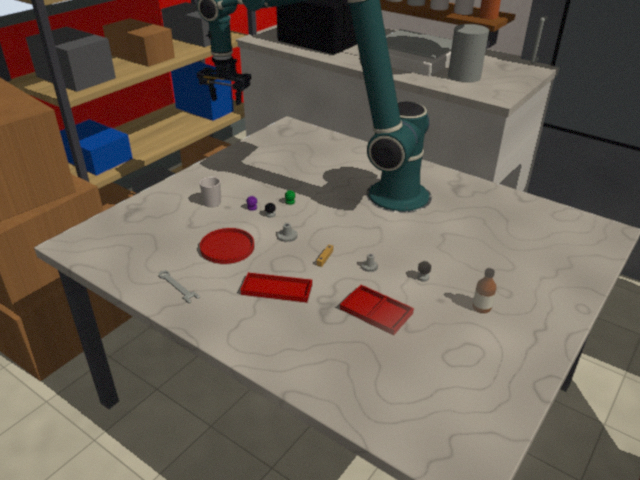

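View pics/side0.png

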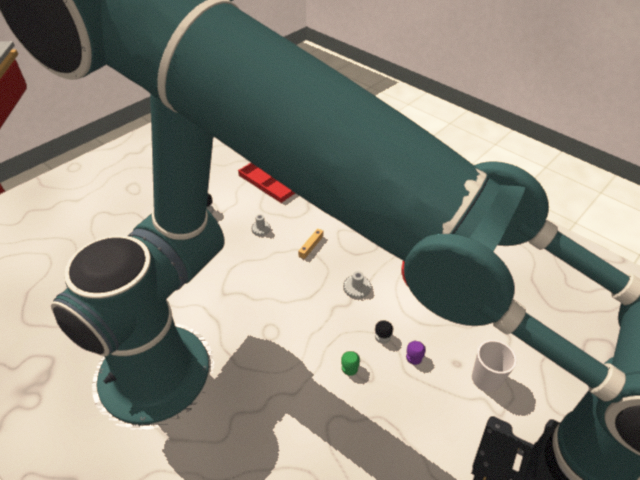

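The scene view shows the cup (210,192), purple (252,202), black low knob (270,210), green (290,197), large gear (287,233), dish (227,245), bar (325,256), small gear (371,263), tall knob (424,270), bottle (484,295), long tray (276,287) and bay tray (376,308). Next I compute rough positions.

```bash
cat > h.py <<'E'
import numpy as np, cv2
from cell import bot
def ray(c,u,v,z):
    K,R,t=c["K"],np.array(c["R"]),np.array(c["t"])
    d=R.T@np.linalg.solve(K,[u,v,1.]); o=-R.T@t
    return o+d*(z-o[2])/d[2]
def proj(c,X):
    p=(c["K"]@(c["R"]@np.atleast_2d(X).T+np.array(c["t"])[:,None])); return (p[:2]/p[2]).T
E
python3 - <<'E'
from h import *
c=bot.get_calibration("scene")
for n,u,v,z in [("cup",210,192,.043),("purple",252,203,.02),("low",270,210,.021),("green",290,197,.02),("gL",287,233,.022),("dish",227,245,.02),("bar",325,256,.011),("gS",371,263,.022),("tall",424,270,.027),("bottle",484,295,.065),("long",276,287,.015),("bay",376,308,.015)]:
    print(n,ray(c,u,v,z).round(3))
im=cv2.imread("pics/scene0.png")
cv2.imwrite("pics/crop0.png",cv2.resize(im[180:340,180:500],None,fx=2.5,fy=2.5,interpolation=cv2.INTER_CUBIC))
E
```

```text
cup [ 0.438 -0.493  0.043]
purple [ 0.378 -0.356  0.02 ]
low [ 0.376 -0.278  0.021]
green [ 0.27  -0.277  0.02 ]
gL [ 0.449 -0.147  0.022]
dish [ 0.607 -0.256  0.02 ]
bar [0.463 0.011 0.011]
gS [0.421 0.149 0.022]
tall [0.363 0.293 0.027]
bottle [0.409 0.492 0.065]
long [ 0.668 -0.011  0.015]
bay [0.575 0.262 0.015]
```

View pics/crop0.png

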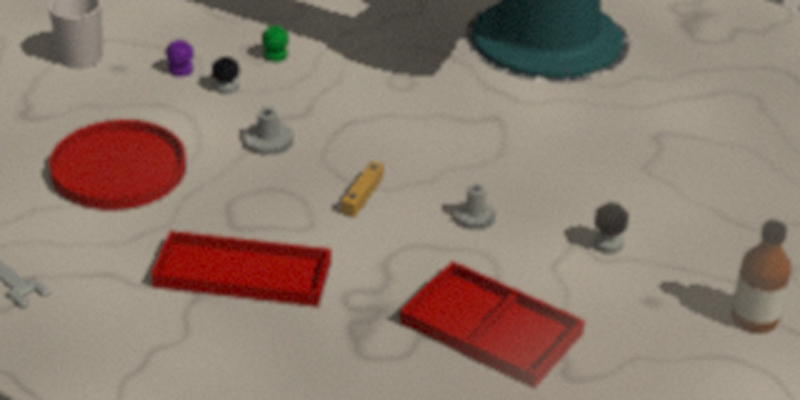

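```bash
cat >> h.py <<'E'
from scipy.spatial.transform import Rotation as Ro
def Rt(o): 
    q=o["tool_rot"]; return Ro.from_quat([q[1],q[2],q[3],q[0]]).as_matrix()
def plan(xyz,yaw=None,rows=None,o=None):
    """yaw: world angle of the jaw axis (mod pi). prints total tool shift (in present axes), roll"""
    o=o or bot.get_obs(); R=Rt(o); d=np.array(xyz)-o["eef_pos"]
    cur=np.arctan2(R[1,1],R[0,1]); 
    s=R.T@d; n=rows or int(np.ceil(np.linalg.norm(d)/.058))
    print("at",o["eef_pos"].round(4),"t",round(o["clock"],2),"jaw",round(np.degrees(cur),1),"w",round(o["gripper_width"],4),"q6",round(o["q"][5],2), "F",o["ft_force"].round(1))
    print(" shift",s.round(4),"n",n,"per",(s/n).round(4))
    if yaw is not None:
        r=-(yaw-cur); r=(r+np.pi/2)%np.pi-np.pi/2
        # roll about tool z (down): jaw turns by -roll in world
        print(" roll",round(r,3)," world jaw after",np.degrees(cur-r).round(1), " q6 either sign")
def look(tag):
    c=bot.get_calibration("wrist"); im=bot.snapshot("wrist"); cv2.imwrite(f"pics/{tag}.png",im)
    np.savez(f"pics/{tag}.npz",K=c["K"],R=c["R"],t=c["t"]); return c,im
E
python3 - <<'E'
from h import *
c=bot.get_calibration("wrist"); C=-c["R"].T@c["t"]; o=bot.get_obs()
print(Rt(o).round(3)); print("cam in tool",Rt(o).T@(C-o["eef_pos"]),"viewdir tool",Rt(o).T@c["R"][2])
plan([.40,-.10,.30])
E
```

```text
[[ 0.97   0.243 -0.   ]
 [ 0.243 -0.97   0.002]
 [ 0.    -0.002 -1.   ]]
cam in tool [ 0.08297774  0.00050666 -0.12336178] viewdir tool [-3.20309817e-01  4.29981041e-04  9.47312745e-01]
at [ 0.1641 -0.6542  0.2596] t 0.1 jaw -75.9 w 0.0881 q6 -0.04 F [-0.2 -0.1 -0.1]
 shift [ 0.3636 -0.4802 -0.0395] n 11 per [ 0.0331 -0.0437 -0.0036]
```

arm_command --commands '[[[0.033,-0.044,-0.004],0,0.088],[[0.033,-0.044,-0.004],0,0.088],[[0.033,-0.044,-0.004],0,0.088],[[0.033,-0.044,-0.004],0,0.088],[[0.033,-0.044,-0.004],0,0.088],[[0.033,-0.044,-0.004],0,0.088],[[0.033,-0.044,-0.004],0,0.088],[[0,0,0],0,0.088]]' --newtons 25

```text
clock: 1.1
eef_pos: [0.3142, -0.297, 0.2888]
tool_rot: [-0.0, 0.992, 0.125, 0.0]
ft_force: [-0.1, -0.0, -0.2]
gripper_width: 0.088
```

Run:
```python
from h import *
look("w1"); plan([.449,-.147,.1])
```

```text
at [ 0.3138 -0.2986  0.2887] t 1.15 jaw -75.7 w 0.088 q6 0.5 F [-0.3  0.  -0.1]
 shift [ 0.1685 -0.1136  0.1886] n 5 per [ 0.0337 -0.0227  0.0377]
```

View pics/w1.png

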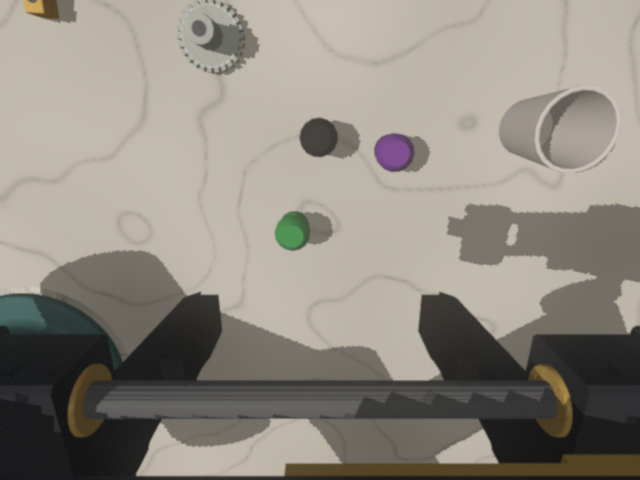

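Run:
```python
from h import *
c=dict(np.load("pics/w1.npz"))
for n,u,v,z in [("hub",199.5,28,.044),("disc",210.5,36.5,.01),("low",319,137,.03),("purple",394,152,.03),("green",292,231,.03)]: print(n,ray(c,u,v,z).round(4))
plan([.50,-.02,.32])
```

```text
hub [ 0.4373 -0.1577  0.044 ]
disc [ 0.4366 -0.158   0.01  ]
low [ 0.3733 -0.2818  0.03  ]
purple [ 0.378  -0.3582  0.03  ]
green [ 0.2719 -0.278   0.03  ]
at [ 0.3138 -0.2986  0.2887] t 1.15 jaw -75.7 w 0.088 q6 0.5 F [-0.3  0.  -0.1]
 shift [ 0.2492 -0.2239 -0.0315] n 6 per [ 0.0415 -0.0373 -0.0052]
```

arm_command --commands '[[[0.042,-0.037,-0.01],0,0.088],[[0.042,-0.037,-0.01],0,0.088],[[0.042,-0.037,-0.01],0,0.088],[[0.042,-0.037,-0.01],0,0.088],[[0.042,-0.037,-0.01],0,0.088],[[0.042,-0.037,-0.01],0,0.088],[[0,0,0],0,0.088]]'

```text
clock: 2.02
eef_pos: [0.506, -0.0219, 0.3488]
tool_rot: [-0.0, 0.992, 0.124, 0.0]
ft_force: [0.4, 0.7, -0.8]
gripper_width: 0.0883
```

Run:
```python
from h import *
look("w2"); plan([.437,-.158,.1])
```

```text
at [ 0.5047 -0.0233  0.3482] t 2.08 jaw -75.8 w 0.0882 q6 1.23 F [ 0.4 -0.9 -1.1]
 shift [-0.0983  0.1139  0.2484] n 6 per [-0.0164  0.019   0.0414]
```

View pics/w2.png

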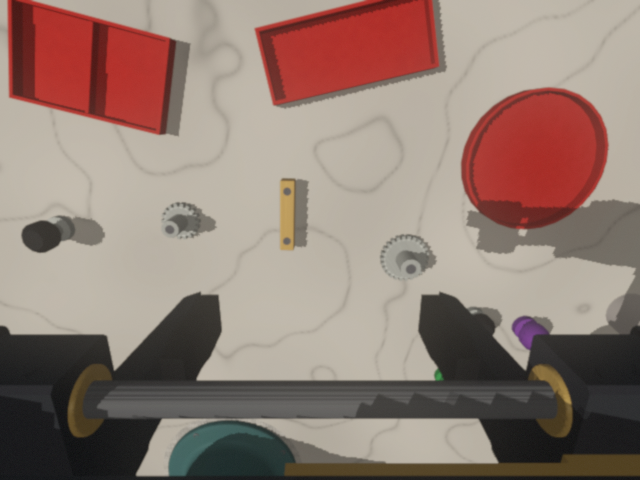

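```bash
cat >> h.py <<'E'
from scipy.optimize import minimize
def box(L,W,H):
    return lambda p:np.array([[p[0]+np.cos(p[2])*a-np.sin(p[2])*b,p[1]+np.sin(p[2])*a+np.cos(p[2])*b,z] for a in(-L/2,L/2) for b in (-W/2,W/2) for z in(0,H)])
def cyl(D,H):
    a=np.linspace(0,2*np.pi,60,False)
    return lambda p:np.array([[p[0]+D/2*np.cos(t),p[1]+D/2*np.sin(t),z] for t in a for z in (0,H)])
def fit(c,mask,model,p0):
    def cost(p):
        h=cv2.convexHull(np.float32(proj(c,model(p))))
        m=np.zeros(mask.shape,np.uint8); cv2.fillConvexPoly(m,np.int32(np.round(h*16)),255,cv2.LINE_AA,4)
        return 1-np.minimum(m,mask).sum(dtype=float)/np.maximum(m,mask).sum(dtype=float)
    s=np.array([.008,.008]+[.08]*(len(p0)-2))
    sim=np.vstack([p0]+[np.array(p0)+s*np.eye(len(p0))[i] for i in range(len(p0))])
    r=minimize(cost,p0,method="Nelder-Mead",options=dict(initial_simplex=sim,xatol=1e-5,fatol=1e-5)); return r.x,r.fun
def comp(mask,uv):
    n,l=cv2.connectedComponents(mask); k=l[uv[1],uv[0]]; return np.uint8(l==k)*255
E
python3 - <<'E'
from h import *
c=dict(np.load("pics/w2.npz")); im=cv2.imread("pics/w2.png").astype(int)
red=np.uint8((im[...,2]>70)&(im[...,2]>2.2*im[...,0])&(im[...,2]>2.2*im[...,1]))*255
red=cv2.morphologyEx(red,cv2.MORPH_CLOSE,np.ones((5,5)))
cv2.imwrite("pics/red.png",red)
print("dish",fit(c,comp(red,(535,140)),cyl(.168,.02),[.607,-.256]))
print("bay",fit(c,comp(red,(60,60)),box(.105,.170,.02),[.575,.262,-.3]))
print("long",fit(c,comp(red,(350,50)),box(.080,.190,.02),[.668,-.011,0]))
br=np.uint8((im[...,2]>1.5*im[...,0])&(im[...,1]>1.25*im[...,0])&(im[...,2]<3*im[...,1]))*255
br=cv2.morphologyEx(br,cv2.MORPH_CLOSE,np.ones((9,9)))
b=comp(br,(287,215)); print((b>0).sum())
print("bar",fit(c,b,box(.09,.018,.022),[.463,.011,.1]))
for n,u,v,z in [("gLhub",411,268,.044),("gL",406,256,.01),("gShub",170,230,.044),("gS",181,219,.01),("tall",41,237,.045),("tallfoot",64,227,.005)]: print(n,ray(c,u,v,z).round(4))
E
```

```text
dish (array([ 0.5945124 , -0.26706278]), np.float64(0.08120651551500224))
bay (array([ 0.56936955,  0.2592759 , -0.01523636]), np.float64(0.08419091416380209))
long (array([ 0.66160466, -0.0156603 ,  0.48286639]), np.float64(0.051103889419077286))
1052
bar (array([0.45848338, 0.00765668, 0.19664483]), np.float64(0.15217109403909834))
gLhub [ 0.4383 -0.157   0.044 ]
gL [ 0.4413 -0.1573  0.01  ]
gShub [0.4139 0.1392 0.044 ]
gS [0.4184 0.1385 0.01  ]
tall [0.3671 0.2883 0.045 ]
tallfoot [0.3681 0.2866 0.005 ]
```

View pics/red.png

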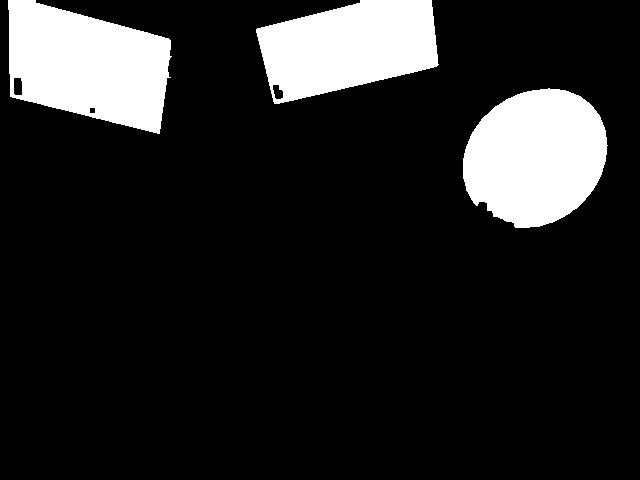

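Run:
```python
from h import *
c=dict(np.load("pics/w2.npz")); im=cv2.imread("pics/w2.png")
for m,p in [(cyl(.168,.02),[.5945,-.267]),(box(.105,.17,.02),[.5694,.2593,-.0152]),(box(.08,.19,.02),[.6616,-.0157,.483]),(box(.09,.018,.022),[.4585,.0077,.1966])]:
    h=cv2.convexHull(np.float32(proj(c,m(p)))); cv2.polylines(im,[np.int32(h)],True,(255,255,0),1)
cv2.imwrite("pics/ov.png",im)
```

```text
(no output)
```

View pics/ov.png

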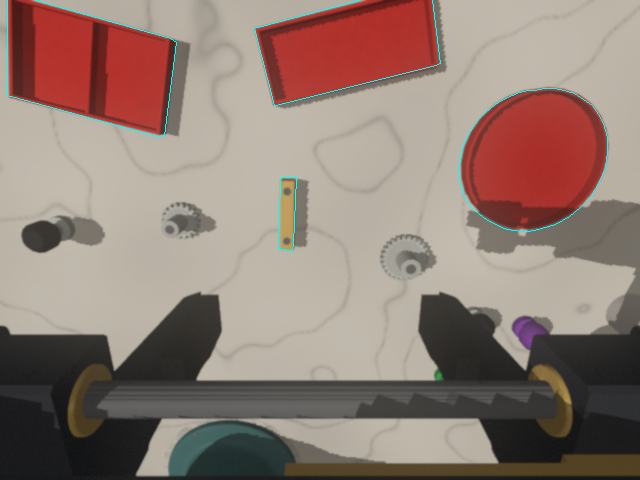

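All the fits match their outlines in the overlay. The gear hub, small gear and tall knob positions agree too. Going for the large gear first.

arm_command --commands '[[[-0.0162,0.019,0.04],0,0.07],[[-0.0162,0.019,0.04],0,0.07],[[-0.0162,0.019,0.04],0,0.07],[[-0.0162,0.019,0.04],0,0.07],[[-0.0162,0.019,0.04],0,0.07],[[-0.0162,0.019,0.04],0,0.07],[[0,0,0],0,0.07]]'

```text
clock: 2.95
eef_pos: [0.4323, -0.1587, 0.105]
tool_rot: [-0.002, 0.993, 0.12, -0.004]
ft_force: [0.3, -0.6, 0.6]
gripper_width: 0.0697
```

Run:
```python
from h import *
look("w3"); plan([.4383,-.1575,.036])
```

```text
at [ 0.4347 -0.1586  0.1072] t 3.0 jaw -76.2 w 0.0699 q6 0.93 F [0.7 0.3 0.4]
 shift [ 0.004  -0.      0.0712] n 2 per [ 0.002  -0.      0.0356]
```

View pics/w3.png

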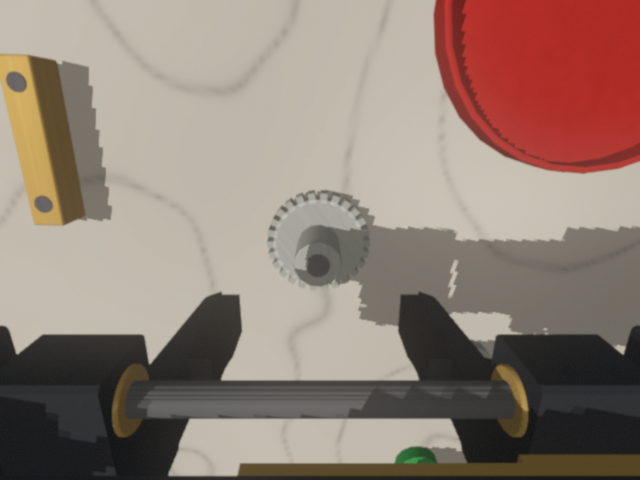

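Run:
```python
from h import *
c=dict(np.load("pics/w3.npz"))
print(ray(c,318,264,.044),ray(c,318.5,240.5,.01)); plan([.4383,-.1575,.036])
```

```text
[ 0.43842613 -0.15661625  0.044     ] [ 0.43977836 -0.15630586  0.01      ]
at [ 0.4347 -0.1586  0.1072] t 3.0 jaw -76.2 w 0.0699 q6 0.93 F [0.7 0.3 0.4]
 shift [ 0.004  -0.      0.0712] n 2 per [ 0.002  -0.      0.0356]
```

arm_command --commands '[[[0.001,0,0.026],0,0.06],[[0.001,0,0.026],0,0.06],[[0.0005,-0.001,0.02],0,0.05],[[0,0,0],0,0.05],[[0,0,0],0,0.015],[[0,0,0],0,0.015],[[0,0,0],0,0.015],[[0,0,0],0,0.015]]'

```text
clock: 4.0
eef_pos: [0.4403, -0.156, 0.0379]
tool_rot: [0.0, 0.992, 0.123, 0.001]
ft_force: [-1.1, 0.6, 5.6]
gripper_width: 0.0254
```

Run:
```python
from h import *
plan([.6275,-.259,.10])
```

```text
at [ 0.4403 -0.156   0.0379] t 4.0 jaw -75.9 w 0.0254 q6 0.93 F [-1.1  0.6  5.6]
 shift [ 0.1566  0.1455 -0.0617] n 4 per [ 0.0392  0.0364 -0.0154]
```

arm_command --commands '[[[0,0,-0.03],0,0.015],[[0.01,0.01,-0.03],0,0.015],[[0.037,0.034,0],0,0.015],[[0.037,0.034,0],0,0.015],[[0.037,0.034,0],0,0.015],[[0.0355,0.0335,0],0,0.015],[[0,0,0],0,0.015],[[0,0,0],0,0.015]]'

```text
clock: 5.0
eef_pos: [0.6254, -0.2583, 0.0955]
tool_rot: [-0.001, 0.992, 0.123, -0.001]
ft_force: [0.3, -0.6, -1.8]
gripper_width: 0.025
```

Run:
```python
from h import *
look("w4"); plan([.6275,-.259,.042])
```

```text
at [ 0.6251 -0.258   0.0957] t 5.05 jaw -75.9 w 0.0252 q6 0.9 F [-0.7  0.7 -2.1]
 shift [0.0022 0.0016 0.0537] n 1 per [0.0022 0.0016 0.0537]
```

View pics/w4.png

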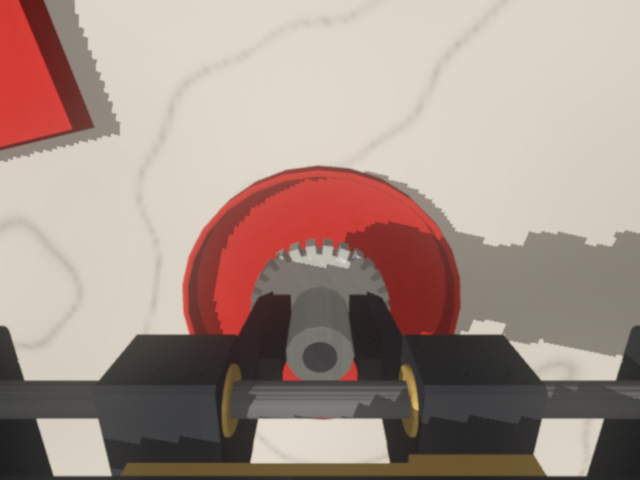

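Gear held (320,270), centred over the dish (rim column 322). Lowering.

arm_command --commands '[[[0.001,0.001,0.02],0,0.015],[[0.001,0,0.02],0,0.015],[[0,0,0.01],0,0.015],[[0,0,0.003],0,0.015],[[0,0,0],0,0.015]]'

```text
clock: 5.68
eef_pos: [0.6289, -0.2593, 0.0436]
tool_rot: [0.0, 0.992, 0.123, 0.0]
ft_force: [0.0, -0.1, -1.8]
gripper_width: 0.0251
```

arm_command --commands '[[[0,0,0.002],0,0.015],[[0,0,0],0,0.015]]'

```text
clock: 5.92
eef_pos: [0.6292, -0.2595, 0.0421]
tool_rot: [0.0, 0.992, 0.123, 0.0]
ft_force: [-0.4, 0.2, -2.1]
gripper_width: 0.0251
```

arm_command --commands '[[[0,0,0.0015],0,0.015],[[0,0,0],0,0.015]]'

```text
clock: 6.18
eef_pos: [0.6292, -0.2595, 0.042]
tool_rot: [0.0, 0.992, 0.123, 0.0]
ft_force: [-3.7, 1.4, 6.2]
gripper_width: 0.0252
```

arm_command --commands '[[[0,0,0],0,0.044],[[0,0,0],0,0.044],[[0,0,-0.02],0,0.044],[[0,0,-0.045],0,0.05],[[0,0,-0.045],0,0.06],[[0,0,0],0,0.06]]'

```text
clock: 6.92
eef_pos: [0.6325, -0.261, 0.1576]
tool_rot: [0.003, 0.992, 0.123, 0.005]
ft_force: [0.2, 0.3, -0.7]
gripper_width: 0.0602
```

Run:
```python
from h import *
look("w5"); plan([.415,.139,.12])
```

```text
at [ 0.6309 -0.2602  0.1546] t 6.97 jaw -75.9 w 0.0601 q6 0.9 F [ 0.1  0.9 -0.1]
 shift [-0.1124 -0.4399  0.0321] n 8 per [-0.0141 -0.055   0.004 ]
```

View pics/w5.png

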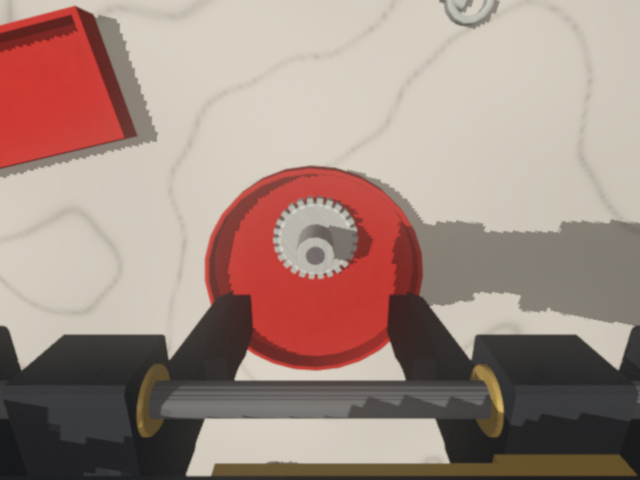

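Large gear flat in the far half of the dish (315,240), with room below for the small one. On to the small gear.

arm_command --commands '[[[-0.014,-0.055,0.004],0,0.07],[[-0.014,-0.055,0.004],0,0.07],[[-0.014,-0.055,0.004],0,0.07],[[-0.014,-0.055,0.004],0,0.07],[[-0.014,-0.055,0.004],0,0.07],[[-0.014,-0.055,0.004],0,0.07],[[-0.014,-0.055,0.004],0,0.07],[[-0.014,-0.055,0.004],0,0.07]]'

```text
clock: 7.98
eef_pos: [0.4111, 0.1413, 0.1173]
tool_rot: [0.0, 0.992, 0.122, -0.001]
ft_force: [-0.1, 0.4, 0.5]
gripper_width: 0.0698
```

arm_command --commands '[[[0,0,0],0,0.07],[[0,0,0],0,0.07]]'

```text
clock: 8.22
eef_pos: [0.4127, 0.14, 0.1178]
tool_rot: [0.0, 0.992, 0.123, -0.0]
ft_force: [-0.3, -0.8, 0.5]
gripper_width: 0.0698
```

Run:
```python
from h import *
look("w6"); plan([.415,.139,.0375])
```

```text
at [0.4133 0.1396 0.118 ] t 8.28 jaw -75.9 w 0.0701 q6 1.59 F [ 0.1 -0.5 -0.9]
 shift [0.0015 0.001  0.0805] n 2 per [0.0008 0.0005 0.0402]
```

View pics/w6.png

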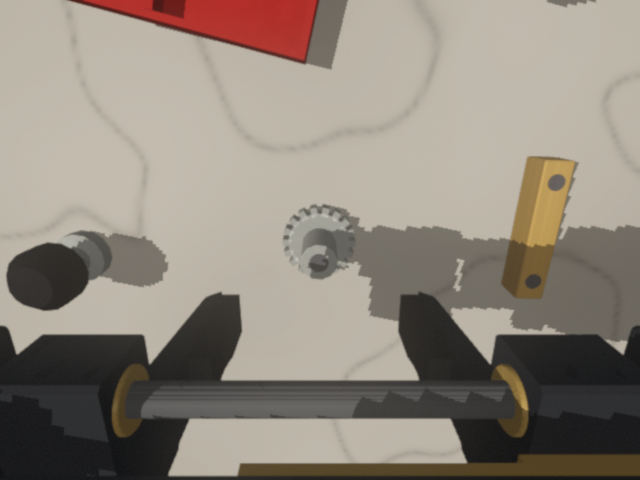

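Run:
```python
from h import *
c=dict(np.load("pics/w6.npz"))
print(ray(c,318.5,262,.044),ray(c,319,241,.01))
b=ray(c,48,275,.05); print("tall",b, ray(c,84,255,.005))
```

```text
[0.41545051 0.14070215 0.044     ] [0.4164427  0.14068418 0.01      ]
tall [0.37330526 0.28570057 0.05      ] [0.36613617 0.29199484 0.005     ]
```

arm_command --commands '[[[0.001,0,0.028],0,0.06],[[0.001,0,0.028],0,0.055],[[0,0,0.0235],0,0.05],[[0,0,0],0,0.05],[[0,0,0],0,0.01],[[0,0,0],0,0.01],[[0,0,0],0,0.01],[[0,0,0],0,0.01]]'

```text
clock: 9.28
eef_pos: [0.4159, 0.1409, 0.0397]
tool_rot: [-0.0, 0.992, 0.123, 0.001]
ft_force: [-0.1, -1.7, 3.2]
gripper_width: 0.0214
```

Run:
```python
from h import *
plan([.5595,-.276,.10])
```

```text
at [0.4159 0.1409 0.0397] t 9.28 jaw -75.9 w 0.0214 q6 1.6 F [-0.1 -1.7  3.2]
 shift [ 0.0379  0.4394 -0.0602] n 8 per [ 0.0047  0.0549 -0.0075]
```

arm_command --commands '[[[0,0,-0.03],0,0.01],[[0,0.02,-0.035],0,0.01],[[0.005,0.055,0],0,0.01],[[0.005,0.055,0],0,0.01],[[0.005,0.055,0],0,0.01],[[0.005,0.055,0],0,0.01],[[0.005,0.055,0],0,0.01],[[0.005,0.055,0],0,0.01]]'

```text
clock: 10.28
eef_pos: [0.5294, -0.193, 0.1035]
tool_rot: [-0.0, 0.992, 0.123, -0.0]
ft_force: [0.2, 0.6, -1.4]
gripper_width: 0.0214
```

arm_command --commands '[[[0.004,0.055,0],0,0.01],[[0.004,0.035,0],0,0.01],[[0,0,0],0,0.01],[[0,0,0],0,0.01]]'

```text
clock: 10.78
eef_pos: [0.5582, -0.276, 0.103]
tool_rot: [-0.001, 0.992, 0.123, -0.001]
ft_force: [-0.5, -0.0, -2.2]
gripper_width: 0.0213
```

Run:
```python
from h import *
look("w7"); plan([.5595,-.276,.044])
```

```text
at [ 0.5581 -0.2755  0.103 ] t 10.82 jaw -75.9 w 0.0212 q6 0.83 F [ 0.2  0.3 -1.3]
 shift [0.0013 0.0009 0.059 ] n 2 per [0.0007 0.0004 0.0295]
```

View pics/w7.png

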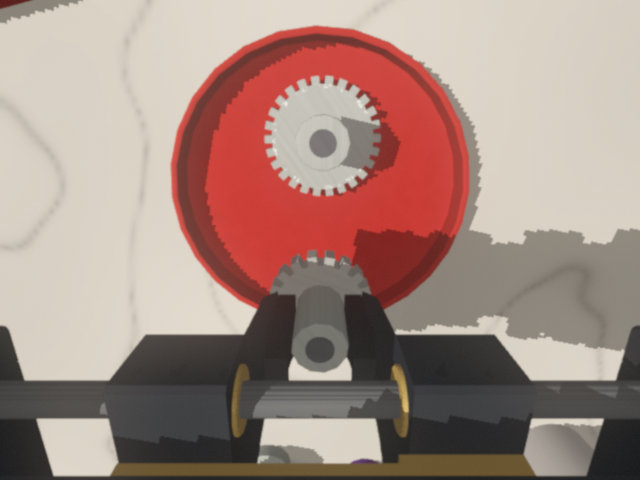

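Run:
```python
from h import *
c=dict(np.load("pics/w7.npz"))
print(ray(c,323,140,.014),ray(c,323,142,.048))
for p in [(320,25),(172,165),(470,170)]: print(ray(c,*p,.02))
```

```text
[ 0.62560388 -0.261459    0.014     ] [ 0.6268761  -0.26087966  0.048     ]
[ 0.6783025  -0.24649881  0.02      ]
[ 0.59304105 -0.18454094  0.02      ]
[ 0.63019151 -0.34341538  0.02      ]
```

arm_command --commands '[[[0.001,0.001,0.022],0,0.01],[[0,0,0.022],0,0.01],[[0,0,0.01],0,0.01],[[0,0,0.003],0,0.01],[[0,0,0],0,0.01]]'

```text
clock: 11.45
eef_pos: [0.5605, -0.2773, 0.0472]
tool_rot: [0.0, 0.992, 0.123, 0.0]
ft_force: [0.1, 0.0, -0.9]
gripper_width: 0.0213
```

arm_command --commands '[[[0,0,0.0015],0,0.01],[[0,0,0],0,0.01]]'

```text
clock: 11.7
eef_pos: [0.5605, -0.2778, 0.0458]
tool_rot: [0.0, 0.992, 0.123, 0.0]
ft_force: [-0.3, 0.9, -0.5]
gripper_width: 0.021
```

arm_command --commands '[[[0,0,0.0015],0,0.01],[[0,0,0.001],0,0.01],[[0,0,0],0,0.01]]'

```text
clock: 12.08
eef_pos: [0.5604, -0.2778, 0.0437]
tool_rot: [0.0, 0.992, 0.123, 0.0]
ft_force: [-1.6, 0.4, 4.8]
gripper_width: 0.0212
```

arm_command --commands '[[[0,0,0],0,0.04],[[0,0,0],0,0.04],[[0,0,-0.02],0,0.04],[[0,0,-0.04],0,0.05],[[0,0,-0.04],-0.18,0.06],[[0,0,-0.02],-0.18,0.06],[[0,0,0],-0.18,0.06],[[0,0,0],-0.18,0.06]]'

```text
clock: 13.08
eef_pos: [0.5608, -0.2778, 0.165]
tool_rot: [0.001, 0.884, 0.467, 0.001]
ft_force: [0.4, -0.0, -0.2]
gripper_width: 0.06
```

arm_command --commands '[[[0,0,0],-0.18,0.065],[[0,0,0],-0.18,0.065],[[0,0,0],-0.18,0.065],[[0,0,0],-0.06,0.065],[[0,0,0],0,0.065]]'

```text
clock: 13.7
eef_pos: [0.5605, -0.2777, 0.1641]
tool_rot: [0.001, 0.709, 0.705, 0.0]
ft_force: [-0.3, -0.5, 0.3]
gripper_width: 0.0646
```

Run:
```python
from h import *
look("w8"); plan([.3733,-.282,.12],0)
cv2.imwrite("pics/s8.png",bot.snapshot("scene")[180:340,180:500].repeat(2,0).repeat(2,1))
```

```text
at [ 0.5605 -0.2777  0.1639] t 13.75 jaw -0.4 w 0.0649 q6 -0.49 F [-0.1  0.6 -0.6]
 shift [-0.0054 -0.1872  0.0436] n 4 per [-0.0014 -0.0468  0.0109]
 roll -0.006  world jaw after -0.0  q6 either sign
```

View pics/w8.png

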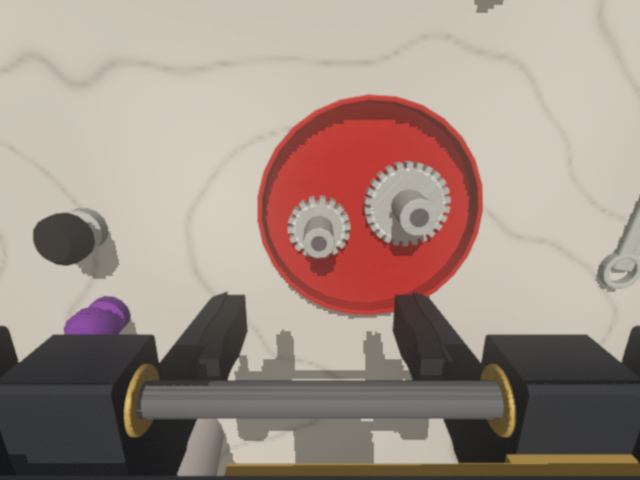

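View pics/s8.png

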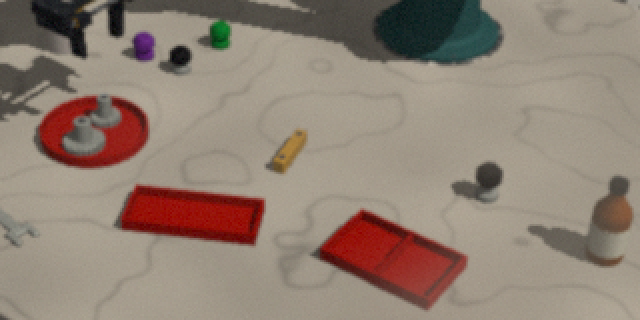

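Both gears are flat and apart in the dish, at (319,228) and (408,203). Next is the low knob at (65,238) in this view; purple is beside it.

arm_command --commands '[[[-0.001,-0.047,0.011],0,0.065],[[-0.001,-0.047,0.011],0,0.065],[[-0.001,-0.047,0.011],0,0.065],[[-0.001,-0.046,0.011],0,0.065],[[0,0,0],0,0.065],[[0,0,0],0,0.065]]'

```text
clock: 14.55
eef_pos: [0.3742, -0.2813, 0.1197]
tool_rot: [0.001, 0.709, 0.705, 0.0]
ft_force: [-0.1, 0.5, -0.5]
gripper_width: 0.0651
```

Run:
```python
from h import *
look("w9"); plan([.3733,-.282,.031])
```

```text
at [ 0.3748 -0.2815  0.1199] t 14.6 jaw -0.3 w 0.0647 q6 -0.69 F [-0.4  0.2  0.7]
 shift [-0.0004 -0.0017  0.0889] n 2 per [-0.0002 -0.0008  0.0444]
```

View pics/w9.png

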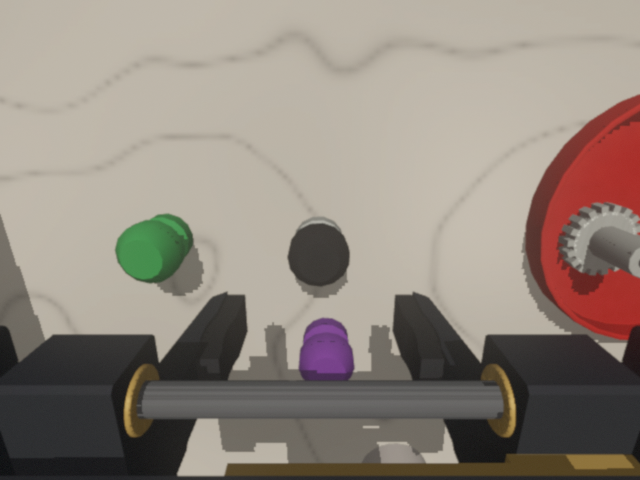

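Run:
```python
from h import *
c=dict(np.load("pics/w9.npz"))
print(ray(c,319,253.5,.036),ray(c,319.5,234,.0))
```

```text
[ 0.37363872 -0.27726219  0.036     ] [ 0.37397439 -0.27673576  0.        ]
```

arm_command --commands '[[[0,-0.001,0.03],0,0.065],[[0,0,0.03],0,0.065],[[0,0,0.025],0,0.065],[[0,0,0.0035],0,0.065],[[0,0,0],0,0.065]]'

```text
clock: 15.22
eef_pos: [0.3734, -0.2811, 0.0308]
tool_rot: [0.0, 0.709, 0.706, 0.0]
ft_force: [0.2, -0.4, -0.4]
gripper_width: 0.0649
```

arm_command --commands '[[[0.003,0,0],0,0.065],[[0,0,0],0,0.03],[[0,0,0],0,0.03],[[0,0,0],0,0.03],[[0,0,0],0,0.03]]'

```text
clock: 15.85
eef_pos: [0.3724, -0.2778, 0.0306]
tool_rot: [0.0, 0.709, 0.705, 0.0]
ft_force: [-0.6, 0.3, 3.7]
gripper_width: 0.0363
```

Run:
```python
from h import *
look("w10"); plan([.570,.2175,.11])
```

```text
at [ 0.3724 -0.2778  0.0306] t 15.9 jaw -0.3 w 0.0367 q6 -0.69 F [0.4 0.9 3.3]
 shift [ 0.4963  0.195  -0.0795] n 10 per [ 0.0496  0.0195 -0.0079]
```

View pics/w10.png

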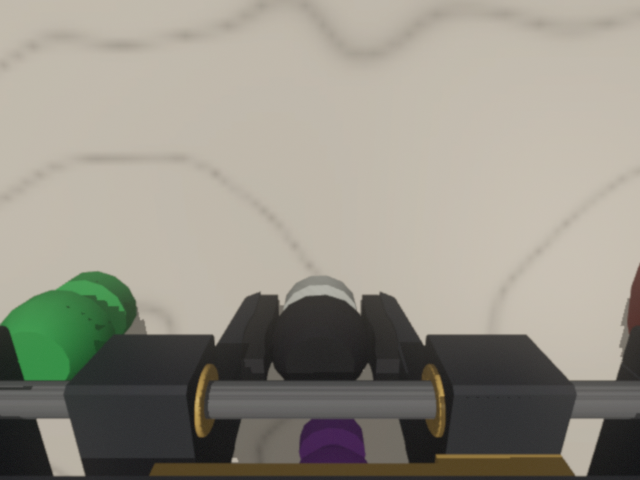

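arm_command --commands '[[[0,0,-0.03],0,0.03],[[0.02,0.005,-0.04],0,0.03],[[0.053,0.021,-0.01],0,0.03],[[0.053,0.021,0],0,0.03],[[0.053,0.021,0],0,0.03],[[0.053,0.021,0],0,0.03],[[0.053,0.021,0],0,0.03],[[0.053,0.021,0],0,0.03]]'

```text
clock: 16.9
eef_pos: [0.505, 0.0615, 0.1099]
tool_rot: [-0.0, 0.709, 0.705, -0.0]
ft_force: [0.6, 0.0, -1.0]
gripper_width: 0.0363
```

arm_command --commands '[[[0.053,0.021,0],0,0.03],[[0.053,0.021,0],0,0.03],[[0.052,0.021,0],0,0.03],[[0,0,0],0,0.03],[[0,0,0],0,0.03]]'

```text
clock: 17.52
eef_pos: [0.5677, 0.2171, 0.1092]
tool_rot: [-0.0, 0.709, 0.706, -0.001]
ft_force: [0.2, -0.0, -1.8]
gripper_width: 0.0362
```

Run:
```python
from h import *
look("w11"); plan([.570,.2178,.0355])
```

```text
at [0.5676 0.2164 0.1094] t 17.57 jaw -0.3 w 0.0364 q6 0.33 F [-0.3  0.2 -1.6]
 shift [0.0015 0.0025 0.0739] n 2 per [0.0007 0.0013 0.0369]
```

View pics/w11.png

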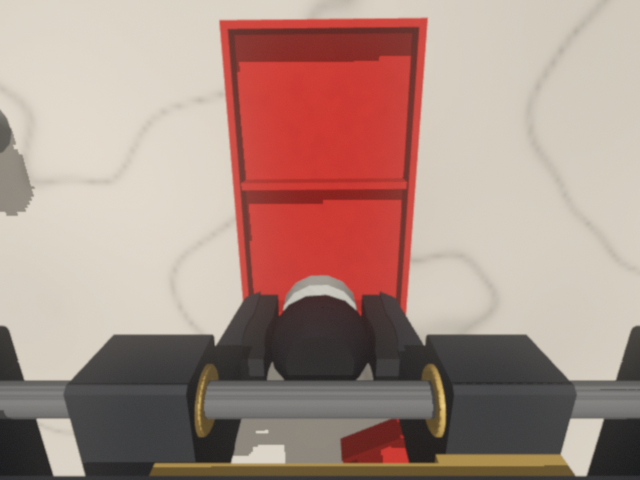

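Run:
```python
from h import *
c=dict(np.load("pics/w11.npz"))
for p in [(324,185),(221,22),(427,20)]: print(ray(c,*p,.02))
```

```text
[0.56985117 0.2609028  0.02      ]
[0.5181099  0.34342688 0.02      ]
[0.62142152 0.34387517 0.02      ]
```

arm_command --commands '[[[0.001,0.002,0.025],0,0.03],[[0.001,0.001,0.025],0,0.03],[[0,0,0.015],0,0.03],[[0,0,0.004],0,0.03],[[0,0,0],0,0.03]]'

```text
clock: 18.2
eef_pos: [0.5718, 0.219, 0.0415]
tool_rot: [0.0, 0.709, 0.705, 0.0]
ft_force: [-0.4, -0.1, -0.6]
gripper_width: 0.0363
```

arm_command --commands '[[[0,0,0.004],0,0.03],[[0,0,0.001],0,0.03],[[0,0,0],0,0.03]]'

```text
clock: 18.58
eef_pos: [0.5718, 0.2195, 0.0365]
tool_rot: [0.0, 0.709, 0.705, 0.0]
ft_force: [0.8, 0.3, -0.8]
gripper_width: 0.0363
```

arm_command --commands '[[[0,0,0.0012],0,0.03],[[0,0,0.0008],0,0.03],[[0,0,0],0,0.03]]'

```text
clock: 18.95
eef_pos: [0.5717, 0.2195, 0.0346]
tool_rot: [-0.0, 0.709, 0.705, 0.0]
ft_force: [-1.2, -0.7, 2.5]
gripper_width: 0.0362
```

arm_command --commands '[[[0,0,0],0,0.05],[[0,0,0],0,0.05],[[0,0,-0.02],0,0.05],[[0,0,-0.04],0,0.055],[[0,0,-0.04],0,0.065],[[0,0,0],0,0.065]]'

```text
clock: 19.7
eef_pos: [0.5751, 0.2206, 0.1402]
tool_rot: [0.002, 0.709, 0.705, 0.005]
ft_force: [0.2, -0.7, 0.0]
gripper_width: 0.0651
```

Run:
```python
from h import *
look("w12"); plan([.367,.2885,.13])
```

```text
at [0.5735 0.22   0.1376] t 19.75 jaw -0.3 w 0.0654 q6 0.33 F [-0.3 -0.1  1.1]
 shift [ 0.0674 -0.2069  0.0066] n 4 per [ 0.0169 -0.0517  0.0016]
```

View pics/w12.png

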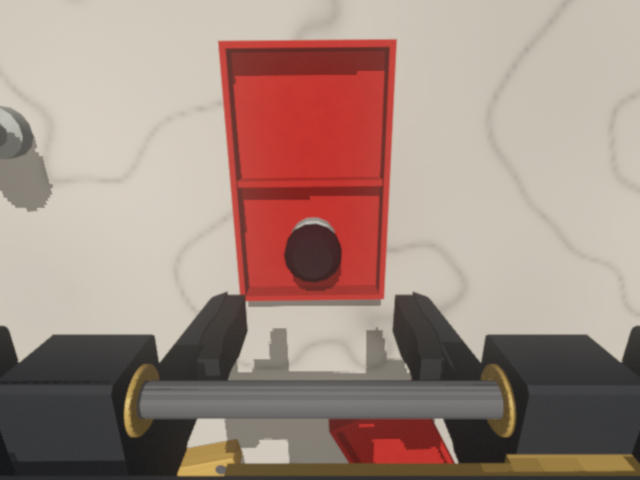

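The low knob stands upright in the near bay at (313,250). Next the tall knob.

arm_command --commands '[[[0.017,-0.051,0.002],0,0.065],[[0.017,-0.051,0.002],0,0.065],[[0.017,-0.051,0.002],0,0.065],[[0.016,-0.051,0.002],0,0.065],[[0,0,0],0,0.065],[[0,0,0],0,0.065]]'

```text
clock: 20.5
eef_pos: [0.368, 0.2873, 0.1258]
tool_rot: [0.0, 0.709, 0.706, -0.0]
ft_force: [-0.3, -0.1, 0.1]
gripper_width: 0.0646
```

Run:
```python
from h import *
look("w13"); plan([.367,.2885,.0415])
```

```text
at [0.3687 0.2873 0.1261] t 20.55 jaw -0.3 w 0.0648 q6 0.61 F [ 0.3 -0.1 -0.3]
 shift [ 0.0012 -0.0017  0.0846] n 2 per [ 0.0006 -0.0009  0.0423]
```

View pics/w13.png

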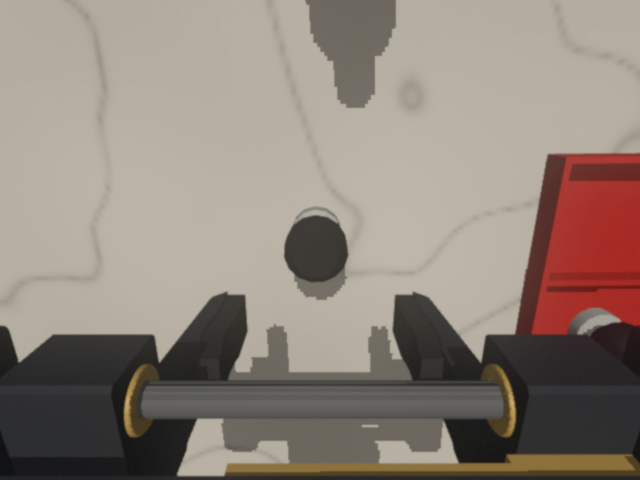

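Run:
```python
from h import *
c=dict(np.load("pics/w13.npz"))
p=ray(c,316.5,247,.046); print(p); plan([p[0],p[1],.0415])
```

```text
[0.36583062 0.29688452 0.046     ]
at [0.3687 0.2873 0.1261] t 20.55 jaw -0.3 w 0.0648 q6 0.61 F [ 0.3 -0.1 -0.3]
 shift [ 0.0095 -0.0029  0.0846] n 2 per [ 0.0048 -0.0015  0.0423]
```

Run:
```python
from h import *
c=dict(np.load("pics/w13.npz"))
print("foot far edge", ray(c,317,207.5,.005), "head far edge@.046",ray(c,317,215,.046),"head near edge", ray(c,317,281,.046),ray(c,317,281,.050), "L/R",ray(c,285,247,.046),ray(c,348,247,.046))
c=dict(np.load("pics/w12.npz")); print("low placed",ray(c,313,252,.04), "foot far edge", ray(c,313,218,.009))
```

```text
foot far edge [0.36589226 0.31026038 0.005     ] head far edge@.046 [0.36623169 0.31599113 0.046     ] head near edge [0.36599339 0.27532058 0.046     ] [0.36603417 0.27718728 0.05      ] L/R [0.34761495 0.29694494 0.046     ] [0.38404356 0.29682411 0.046     ]
low placed [0.5714889  0.21982417 0.04      ] foot far edge [0.57138337 0.23390016 0.009     ]
```

arm_command --commands '[[[0.004,-0.002,0.03],0,0.065],[[0.003,-0.001,0.03],0,0.065],[[0,0,0.022],0,0.065],[[0,0,0.001],0,0.065],[[0,0,0],0,0.03],[[0,0,0],0,0.03],[[0,0,0],0,0.03],[[0,0,0],0,0.03]]'

```text
clock: 21.55
eef_pos: [0.3657, 0.2949, 0.0442]
tool_rot: [0.0, 0.709, 0.705, 0.001]
ft_force: [-1.5, -0.5, 3.9]
gripper_width: 0.0368
```

Run:
```python
from h import *
look("w14"); plan([.570,.3015,.12])
```

```text
at [0.3657 0.2949 0.0442] t 21.6 jaw -0.3 w 0.0364 q6 0.63 F [-0.4 -0.6  5.1]
 shift [ 0.0076  0.2044 -0.0755] n 4 per [ 0.0019  0.0511 -0.0189]
```

View pics/w14.png

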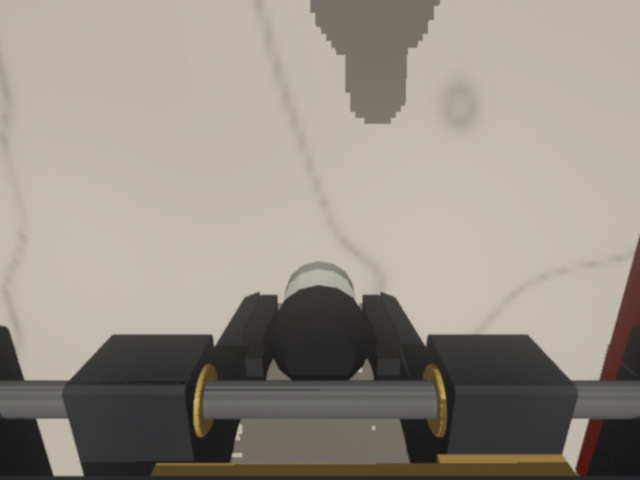

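arm_command --commands '[[[0,0,-0.035],0,0.03],[[0.001,0.01,-0.04],0,0.03],[[0.002,0.05,0],0,0.03],[[0.002,0.05,0],0,0.03],[[0.002,0.05,0],0,0.03],[[0.001,0.044,0],0,0.03],[[0,0,0],0,0.03],[[0,0,0],0,0.03]]'

```text
clock: 22.6
eef_pos: [0.5679, 0.3011, 0.1172]
tool_rot: [-0.001, 0.709, 0.705, -0.001]
ft_force: [-0.9, -0.0, -1.4]
gripper_width: 0.037
```

Run:
```python
from h import *
look("w15"); plan([.570,.3015,.0485])
```

```text
at [0.5675 0.3011 0.1174] t 22.65 jaw -0.3 w 0.0367 q6 0.45 F [-0.4  0.8 -1.7]
 shift [0.0004 0.0027 0.0689] n 2 per [0.0002 0.0013 0.0344]
```

View pics/w15.png

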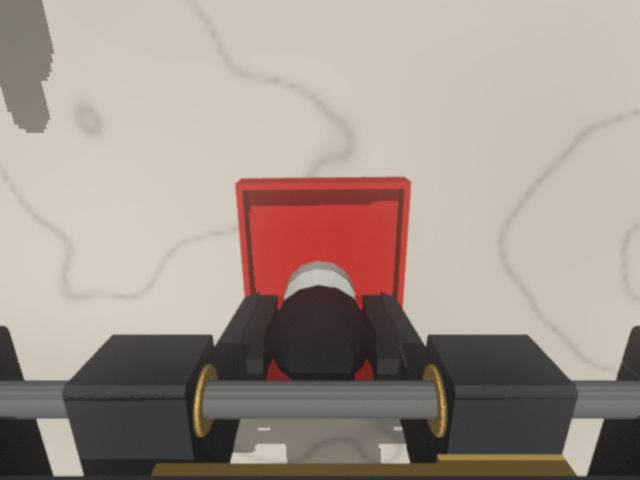

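Tall knob held (320,320), over the far bay. Lowering.

arm_command --commands '[[[0,0.001,0.025],0,0.03],[[0,0,0.025],0,0.03],[[0,0,0.011],0,0.03],[[0,0,0.004],0,0.03],[[0,0,0],0,0.03],[[0,0,0],0,0.03]]'

```text
clock: 23.4
eef_pos: [0.5708, 0.3018, 0.0544]
tool_rot: [0.0, 0.709, 0.705, 0.001]
ft_force: [-0.1, -0.6, -0.8]
gripper_width: 0.037
```

arm_command --commands '[[[0,0,0.001],0,0.03],[[0,0,0.001],0,0.03],[[0,0,0],0,0.03]]'

```text
clock: 23.78
eef_pos: [0.57, 0.3014, 0.0512]
tool_rot: [-0.0, 0.709, 0.705, -0.0]
ft_force: [0.1, 0.2, -1.3]
gripper_width: 0.0368
```

arm_command --commands '[[[0,0,0.0015],0,0.03],[[0,0,0.001],0,0.03],[[0,0,0.0005],0,0.03],[[0,0,0],0,0.03]]'

```text
clock: 24.28
eef_pos: [0.57, 0.3014, 0.0483]
tool_rot: [-0.0, 0.709, 0.705, -0.0]
ft_force: [-0.9, -0.2, 0.3]
gripper_width: 0.0368
```

arm_command --commands '[[[0,0,0.0006],0,0.03],[[0,0,0],0,0.03]]'

```text
clock: 24.52
eef_pos: [0.57, 0.3014, 0.0483]
tool_rot: [-0.0, 0.709, 0.705, -0.0]
ft_force: [-2.5, -0.2, 5.2]
gripper_width: 0.0367
```

arm_command --commands '[[[0,0,0],0,0.05],[[0,0,0],0,0.05],[[0,0,-0.02],0,0.05],[[0,0,-0.04],0,0.05],[[0,0,-0.045],0,0.05],[[0,0,0],0.18,0.05],[[0,0,0],0.18,0.05],[[0,0,0],0.18,0.05]]'

```text
clock: 25.52
eef_pos: [0.5707, 0.3017, 0.1546]
tool_rot: [0.0, 0.873, 0.488, 0.001]
ft_force: [0.4, 0.2, -0.8]
gripper_width: 0.0497
```

arm_command --commands '[[[0,0,0],0.18,0.05],[[0,0,0],0.18,0.05],[[0,0,0],0.18,0.05],[[0,0,0],0.18,0.05],[[0,0,0],0.108,0.05],[[0,0,0],0,0.05]]'

```text
clock: 26.28
eef_pos: [0.5705, 0.3016, 0.154]
tool_rot: [-0.0, 0.995, 0.099, 0.001]
ft_force: [-1.1, 0.1, 0.3]
gripper_width: 0.0504
```

Run:
```python
from h import *
look("w16"); plan([.4585,.0077,.10],np.radians(-78.7))
cv2.imwrite("pics/s16.png",bot.snapshot("scene")[180:340,180:500].repeat(2,0).repeat(2,1))
```

```text
at [0.5704 0.3016 0.1538] t 26.32 jaw -78.5 w 0.0504 q6 1.82 F [ 0.3  0.1 -1. ]
 shift [-0.1681  0.2659  0.0534] n 6 per [-0.028   0.0443  0.0089]
 roll 0.003  world jaw after -78.7  q6 either sign
```

View pics/w16.png

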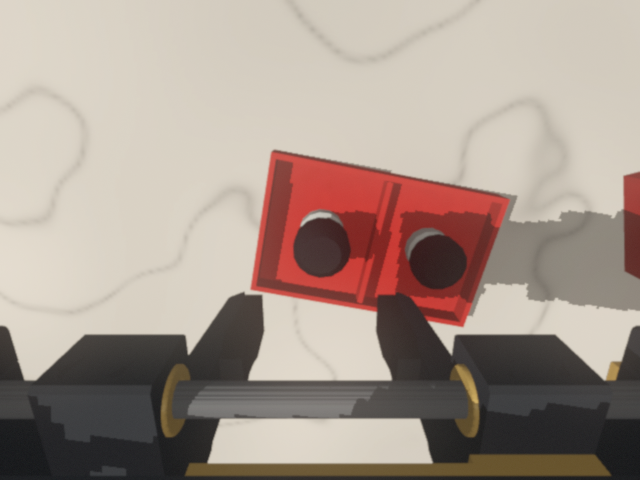

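View pics/s16.png

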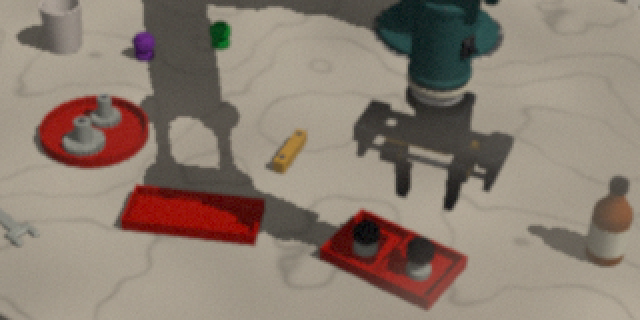

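Both knobs upright, one per bay (323,245 and 437,260). Now the bar.

arm_command --commands '[[[-0.028,0.044,0],0,0.05],[[-0.028,0.044,0.01],0,0.05],[[-0.028,0.044,0.01],0,0.05],[[-0.028,0.044,0.01],0,0.05],[[-0.028,0.044,0.01],0,0.05],[[-0.028,0.045,0.01],0,0.05],[[0,0,0],0,0.05],[[0,0,0],0,0.05]]'

```text
clock: 27.38
eef_pos: [0.4581, 0.0086, 0.1032]
tool_rot: [-0.0, 0.995, 0.099, 0.001]
ft_force: [0.5, 0.5, 0.1]
gripper_width: 0.0503
```

Run:
```python
from h import *
c,im=look("w17"); plan([.4585,.0077,.0235],np.radians(-78.7))
im=im.astype(int)
br=np.uint8((im[...,2]>1.5*im[...,0])&(im[...,1]>1.25*im[...,0])&(im[...,2]<3*im[...,1]))*255
br[300:]=0
br=cv2.morphologyEx(br,cv2.MORPH_CLOSE,np.ones((15,15)))
n,l,st,_=cv2.connectedComponentsWithStats(br); k=1+st[1:,4].argmax(); b=np.uint8(l==k)*255; print(st[k])
x,f=fit(c,b,box(.09,.018,.022),[.4585,.0077,.197]); print(x,np.degrees(x[2]),f)
plan([x[0],x[1],.0235],x[2]-np.pi/2)
h=cv2.convexHull(np.float32(proj(c,box(.09,.018,.022)(x)))); im=im.astype(np.uint8); cv2.polylines(im,[np.int32(h)],True,(255,255,0),1); cv2.imwrite("pics/w17o.png",im)
```

```text
at [0.4585 0.0091 0.1034] t 27.43 jaw -78.6 w 0.0506 q6 1.34 F [-0.8  0.1  0.2]
 shift [-0.0004  0.0014  0.0799] n 2 per [-0.0002  0.0007  0.0399]
 roll 0.001  world jaw after -78.7  q6 either sign
[ 303  180   32  120 3624]
[0.45793182 0.00791825 0.2130096 ] 12.204551118025575 0.2445025073700492
at [0.4585 0.0091 0.1034] t 27.43 jaw -78.6 w 0.0506 q6 1.34 F [-0.8  0.1  0.2]
 shift [-0.0009  0.0011  0.0799] n 2 per [-0.0004  0.0005  0.0399]
 roll -0.014  world jaw after -77.8  q6 either sign
```

View pics/w17o.png

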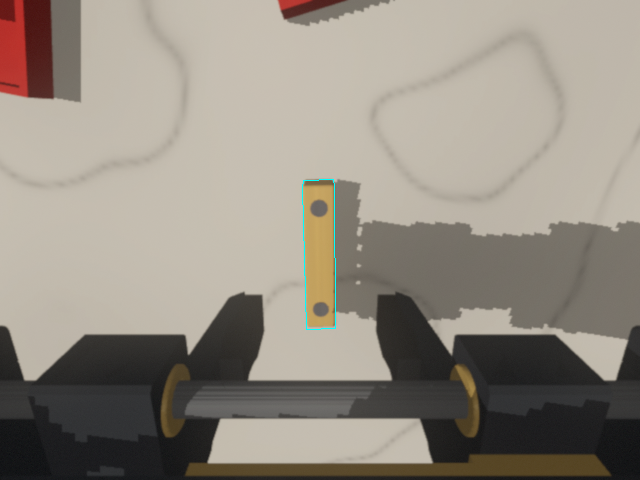

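arm_command --commands '[[[-0.001,0.001,0.03],-0.01,0.045],[[0,0,0.03],0,0.04],[[0,0,0.012],0,0.04],[[0,0,0.004],0,0.04],[[0,0,0.001],0,0.04],[[0,0,0],0,0.04]]'

```text
clock: 28.18
eef_pos: [0.4575, 0.0075, 0.0265]
tool_rot: [0.0, 0.995, 0.104, 0.001]
ft_force: [0.6, 0.4, 0.0]
gripper_width: 0.0399
```

arm_command --commands '[[[0,0,0.002],0,0.04],[[0,0,0],0,0.04],[[0,0,0],0,0.01],[[0,0,0],0,0.01],[[0,0,0],0,0.01],[[0,0,0],0,0.01]]' --newtons 40

```text
clock: 28.92
eef_pos: [0.4566, 0.0075, 0.0237]
tool_rot: [-0.0, 0.995, 0.104, 0.0]
ft_force: [-0.2, 1.6, 0.1]
gripper_width: 0.0177
```

Run:
```python
from h import *
plan([.6616,-.0157,.09],.483)
```

```text
at [0.4566 0.0075 0.0237] t 28.93 jaw -78.1 w 0.0177 q6 1.32 F [-0.2  1.6  0.1]
 shift [ 0.1958  0.0649 -0.0663] n 4 per [ 0.0489  0.0162 -0.0166]
 roll 1.296  world jaw after -152.3  q6 either sign
```

arm_command --commands '[[[0,0,-0.03],0,0.01],[[0,0,-0.05],0,0.01],[[0,0,0],-0.18,0.01],[[0,0,0],-0.18,0.01],[[0,0,0],-0.18,0.01],[[0,0,0],-0.18,0.01],[[0,0,0],-0.18,0.01],[[0,0,0],-0.18,0.01]]'

```text
clock: 29.92
eef_pos: [0.4558, 0.0074, 0.1028]
tool_rot: [-0.0, 0.798, 0.603, -0.001]
ft_force: [-0.3, -0.6, -2.4]
gripper_width: 0.0175
```

arm_command --commands '[[[0,0,0],-0.18,0.01],[[0,0,0],-0.18,0.01],[[0,0,0],-0.18,0.01],[[0,0,0],-0.18,0.01],[[0,0,0],-0.045,0.01],[[0,0,0],0,0.01]]'

```text
clock: 30.68
eef_pos: [0.4559, 0.0074, 0.1029]
tool_rot: [-0.001, 0.518, 0.855, -0.0]
ft_force: [-0.7, 0.5, -2.6]
gripper_width: 0.0178
```

Run:
```python
from h import *
plan([.6616,-.0157,.1],.483)
```

```text
at [0.4559 0.0074 0.1029] t 30.68 jaw 27.6 w 0.0178 q6 -0.52 F [-0.7  0.5 -2.6]
 shift [-0.1157  0.1716  0.0026] n 4 per [-0.0289  0.0429  0.0007]
 roll -0.002  world jaw after 27.7  q6 either sign
```

arm_command --commands '[[[-0.029,0.043,0],0,0.01],[[-0.029,0.043,0],0,0.01],[[-0.029,0.043,0],0,0.01],[[-0.029,0.043,0],0,0.01],[[0,0,0],0,0.01],[[0,0,0],0,0.01]]'

```text
clock: 31.42
eef_pos: [0.6615, -0.0156, 0.1023]
tool_rot: [-0.001, 0.518, 0.855, -0.001]
ft_force: [0.0, 0.1, -2.4]
gripper_width: 0.0178
```

Run:
```python
from h import *
c,im=look("w18"); plan([.6616,-.0157,.028],.483)
B=box(.08,.19,.02)([.6616,-.0157,.483])
h=cv2.convexHull(np.float32(proj(c,B))); cv2.polylines(im,[np.int32(h)],True,(255,255,0),1); cv2.imwrite("pics/w18o.png",im)
```

```text
at [ 0.6611 -0.0155  0.1025] t 31.48 jaw 27.6 w 0.0176 q6 -0.54 F [-0.6 -0.5 -3. ]
 shift [-0.0005  0.0006  0.0745] n 2 per [-0.0003  0.0003  0.0372]
 roll -0.001  world jaw after 27.7  q6 either sign
```

View pics/w18o.png

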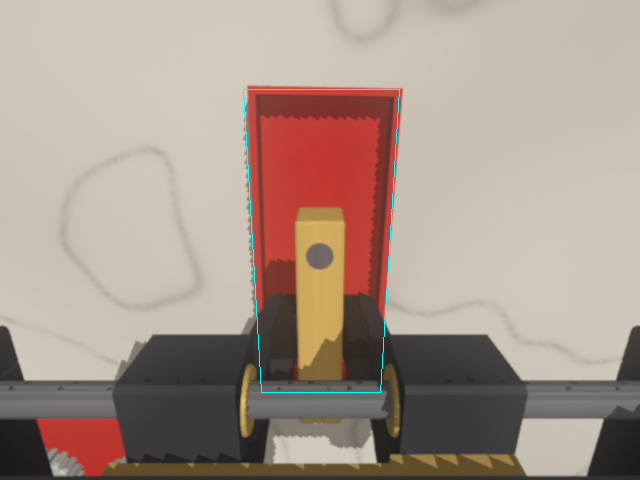

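arm_command --commands '[[[0,0.001,0.025],0,0.01],[[0,0,0.025],0,0.01],[[0,0,0.015],0,0.01],[[0,0,0.004],0,0.01],[[0,0,0],0,0.01],[[0,0,0],0,0.01]]'

```text
clock: 32.22
eef_pos: [0.6646, -0.0152, 0.0359]
tool_rot: [0.001, 0.518, 0.855, 0.0]
ft_force: [-0.6, -0.1, -2.9]
gripper_width: 0.0177
```

arm_command --commands '[[[0,0,0.002],0,0.01],[[0,0,0.001],0,0.01],[[0,0,0],0,0.01]]'

```text
clock: 32.6
eef_pos: [0.6636, -0.0152, 0.0316]
tool_rot: [-0.0, 0.518, 0.855, -0.0]
ft_force: [-0.1, 0.6, -3.0]
gripper_width: 0.0175
```

arm_command --commands '[[[0,0,0.002],0,0.01],[[0,0,0.0012],0,0.01],[[0,0,0],0,0.01]]'

```text
clock: 32.98
eef_pos: [0.6635, -0.0152, 0.0281]
tool_rot: [-0.0, 0.518, 0.855, -0.0]
ft_force: [-0.1, 1.0, -3.0]
gripper_width: 0.0175
```

arm_command --commands '[[[0,0,0.0008],0,0.01],[[0,0,0],0,0.01]]'

```text
clock: 33.22
eef_pos: [0.6638, -0.0152, 0.0277]
tool_rot: [0.0, 0.518, 0.855, 0.0]
ft_force: [0.4, -0.0, -2.4]
gripper_width: 0.0177
```

arm_command --commands '[[[0,0,0.0006],0,0.01],[[0,0,0.0003],0,0.01],[[0,0,0],0,0.01]]'

```text
clock: 33.6
eef_pos: [0.6638, -0.0152, 0.0277]
tool_rot: [0.0, 0.518, 0.855, 0.0]
ft_force: [-4.1, 0.8, 4.7]
gripper_width: 0.0178
```

arm_command --commands '[[[0,0,0],0,0.025],[[0,0,0],0,0.025],[[0,0,-0.015],0,0.025],[[0,0,-0.04],0,0.025],[[0,0,-0.05],0,0.03],[[0,0,-0.05],0,0.03],[[0,0,0],0,0.03]]' --newtons 10

```text
clock: 34.48
eef_pos: [0.6677, -0.0154, 0.1894]
tool_rot: [0.006, 0.518, 0.855, 0.003]
ft_force: [0.7, -0.8, -0.7]
gripper_width: 0.0301
```

Run:
```python
from h import *
c,im=look("w19"); plan([.66,-.1,.45])
cv2.imwrite("pics/s19.png",cv2.resize(bot.snapshot("scene")[180:340,180:500],None,fx=2.5,fy=2.5,interpolation=cv2.INTER_CUBIC))
```

```text
at [ 0.6658 -0.0153  0.186 ] t 34.52 jaw 27.6 w 0.0303 q6 -0.54 F [-0.2  0.3 -0.3]
 shift [-0.0733 -0.0428 -0.264 ] n 5 per [-0.0147 -0.0086 -0.0528]
```

View pics/w19.png

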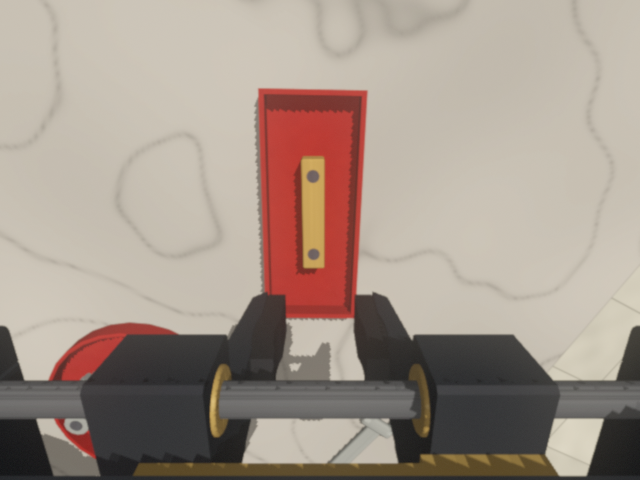

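View pics/s19.png

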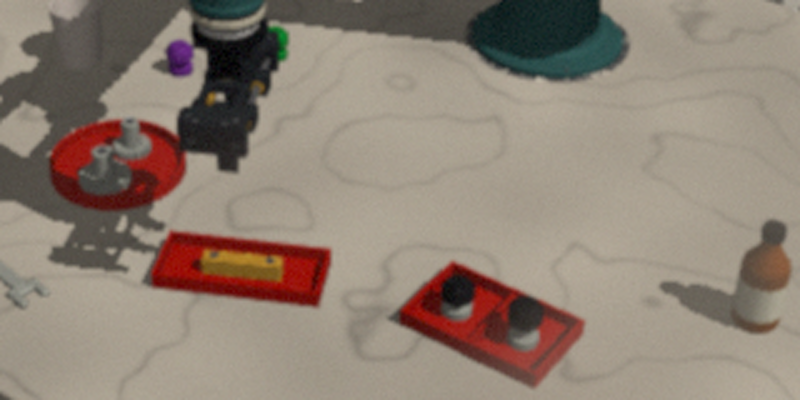

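The bar lies flat in the long tray (313,212). Both gears are in the dish (about 103,170 and 133,138 in the scene crop), and both knobs stand one per bay (458,295 and 525,318). The bystanders are in place and the arm is clear, so I hand in.

arm_command --commands '[[[0,0,-0.05],0,0.03],[[0,0,0],0,0.03],[[0,0,0],0,0.03]]'

```text
clock: 34.95
eef_pos: [0.6628, -0.0151, 0.2298]
tool_rot: [-0.001, 0.518, 0.855, -0.001]
ft_force: [-0.6, 0.4, -0.4]
gripper_width: 0.0299
```

```bash
python3 -c "
from cell import bot
print(bot.sign_off()); print(bot.get_obs()['clock'])"
```

```text
the job is handed in; nothing more can be done
None
the job is handed in; nothing more can be done
```

All five parts are sorted as asked, and I handed the job in at about 35 s on the robot's clock; it gave no verdict.

- **Order:** I placed the large gear, the small gear, the low knob, the tall knob and then the bar. Each part was lowered until the wrist force showed contact, then let go.
- **Gears:** both lie flat in the dish with their hubs up, about 13 mm apart by my estimate.
- **Knobs:** both stand upright, one in each bay of the partitioned tray.
- **Bar:** it lies flat along the middle of the long tray.
- **Left alone:** the oil bottle and the cup, and also the green and purple lookalike knobs.

Measured wrist forces stayed within a few newtons, and nothing fell. The last wrist and scene pictures showed everything in place with the gripper clear, and no check failed. One measurement disagreed: close-up views put each knob 4 to 9 mm from my earlier estimate in y, so I corrected before gripping.

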